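Load the polish crate and thread its locking pin

TASK

Set the two white polish bottles (red cap and green cap) gently and upright into the two empty cells of the grey crate, one in each, and let go of them. Then take the orange-handled locking pin from its wooden stand and thread it down through the upper bushing and on through the lower bushing beside the crate, and finish while still holding it there for a colleague to fit the clip: upright, hanging freely in your grip, its tip clearly showing below the lower bushing and its handle still clear above the upper one. Leave the black bottle, tape roll, sanding block and polish tin where they are.

Things in the scene. Friction and masses are not known exactly. Their poses are not given: they have to be found in the camera images.
- crate: Grey crate fixed to the bench, 84 x 232 x 70 mm high; origin at the centre of its underside. Walls and floor 6 mm; three cells 72 x 69.5 mm in a row along its y, centres at y -75.5, 0, 75.5 mm. Past its +y end two 12 mm plates, 60 mm wide, lie one above the other, each with a hole at x 0, y 165 mm; a blue upright (x -44 to -30, y 135 to 195 mm, 130 high) bears the upper.
- pad_a: Yellow flat disc, 60 mm across, on the inner floor at the centre of one empty cell of the crate (origin at its centre, at inner floor height, 6 mm above the bench). It only marks the cell: the bottle stands on the cell floor. Which cells are empty changes from run to run.
- pad_b: The second yellow disc, in the other empty cell; same as pad_a.
- bottle_a: White bottle with red cap. Origin: centre of its underside, z up. Round body 50 mm across up to 88 mm, sloping shoulder to 110 mm, then a round cap 30 mm across from 110 to 150 mm height (best gripped there, from above). About 0.2 kg. Starts upright on the bench, left of the crate.
- bottle_b: White bottle with green cap. Origin: centre of its underside, z up. Round body 50 mm across up to 88 mm, sloping shoulder to 110 mm, then a round cap 30 mm across from 110 to 150 mm height (best gripped there, from above). About 0.2 kg. Starts upright on the bench, left of the crate.
- stocked_bottle: Black bottle with blue cap, same shape and size as the white ones, already standing in one cell of the crate; leave it. Origin at the centre of its underside.
- stand: Wooden block, 64 by 64 by 62 mm high, fixed to the bench, left of the crate; origin at the centre of its underside. A vertical hole, 15 mm across and 50 mm deep, in the middle of its top holds the pin upright.
- pin: Locking pin, 162 mm long, 0.13 kg: round steel shank 12 mm across, 120 mm long; above it a round orange handle 22 mm across, 42 mm long. The last 5 mm taper to a 7 mm tip. Origin at the tip (lower end), z along the pin to the handle. Starts upright in the stand, tip 12 mm above the bench, handle from 132 to 174 mm above it.
- pin_tip (a point): The pin's lower end, on its axis.
- pin_shoulder (a point): Underside of the pin's orange handle, on the axis, 120 mm above the tip.
- pin_grip (a point): Middle of the orange handle, on the axis, 141 mm above the tip: the place to grip, from above.
- upper_bushing (a point): Centre of the top mouth of the hole in the upper (blue) plate, marked by a brass ring. The mouth is 130 mm above the bench, the plate 12 mm thick; through hole 17 mm across, with a 3 mm chamfer at the mouth; axis vertical.
- lower_bushing (a point): Centre of the top mouth of the hole in the lower (grey) plate, straight below the upper one, also with a brass ring. The mouth is 70 mm above the bench, the plate 12 mm thick, so its underside is 58 mm above the bench, with open space below; same hole, axis vertical.
- tape_roll: Blue masking tape roll lying flat, 96 mm across, 25 mm high, beyond the crate; leave it.
- sanding_block: Cork sanding block with a reddish-brown sole, 70 by 120 by 34 mm high, between robot and crate; leave it.
- polish_tin: Tin of polish, 76 mm across and 70 mm high, beyond the crate; leave it.
Things that resemble listed ones, but are neither listed nor needed, are in the scene too. Several things have the shape of the pin; the one meant has the colours described above.

How it is judged:
By the outcome, as a careful person would: the job done as asked, in the order asked, and still so for the second after the job is handed in, while the arm keeps its last pose, push and grip.
It also fails if it takes over 72 s, if anything falls off the work surface, if the arm or the gripper's body presses on something with over 40 N, if the wrist force passes 120 N, or if a joint passes its speed limit or range.

ROBOT

A 6-joint arm with a two-finger parallel gripper is mounted at the origin on the work surface. World frame = base frame: x ahead of the robot, y to its left, z up, the work surface at z = 0. Lengths are in m, angles in degrees, forces in N, time in s.
With the tool pointing down it reaches from about 0.3 to 0.85 m from the base axis. Payload 4.2 kg.
Tool frame: the origin (TCP) lies at the centre of the arm's flange, where the gripper is bolted on; the fingertips stand 191 mm ahead of it and the grasp point (between the pads) lies 172 mm ahead of it; z points along the fingers, y is the line along which they close (so a half turn about z gives the same grasp; the last joint's range is limited). The gripper opens to 91 mm and grips with 3 to 60 N. Pads are 32 mm wide; open, the fingers measure 118 mm over their backs; the gripper's body (76 mm by 178 mm) begins 60 mm behind the grasp point.
Start: joints at [-69.5, 18.312, 89.639, -0, 72.044, -1.146], TCP at [0.212, -0.534, 0.405] pointing down, gripper open.
Joint ranges: [-177.97, 177.97], [-48.28, 115.42], [12.27, 149.76], [-77.06, 257.06], [2.81, 150.46], [-146.56, 146.56]. Speed limits (degrees/s): [147.25, 147.25, 180, 180, 180, 180].

INTERFACE

Orientations are given as a 3x3 rotation matrix whose columns are the frame's x, y, z axes.
In Python, from workcell import * gives the robot as it stands. The module is installed in compiled form; this text tells all that it offers.
- The arm moves only by the tool play_rows, never from a script. Its argument "steps" is a list that holds one entry, the list of rows, each a list of 4 numbers: the shift along the tool's x, y, z in units of 40 mm (1.0 is 40 mm), then the turn about the tool's z in units of 5 degrees (1.0 is 5 degrees). A call has 1 to 10 rows; each row is the pose to reach, as a shift and turn from the pose commanded when the call began, along the tool's axes at that moment; what a row does not reach only later rows make up. A row lasts 1/12 s, in which the tool goes at most 41.7 mm and 7.16 degrees, less where a joint would pass 70% of its speed; a pose out of reach is approached as far as the arm can. A call with a gripper value outside its range is refused whole. "fingers" is the closure, from 0 (fully open) to 1 (shut), set as the call begins (left out, the last holds). The fingers move at their own pace and stop on an object; "force" is the grip in N (left out, the last holds). Time passes only in rows, so rows that repeat a pose let the fingers close. It gives the time, the measured TCP pose, the force, the opening and the grip force at its end, in the units of the state.
- get_state(): the state, without advancing time (a new reading comes with each control period).
- grab_frame(name): name is "side" or "top" or "wrist"; returns a dict with "img" (384x512x3 uint8, red, green, blue), "fx", "fy", "cx", "cy" (pixels), "R" (3x3) and "t" (3): a world point X has camera coordinates R X + t. Camera axes: x right, y down, z forward; pixel columns grow to the right and rows downward; lengths in m; the calibration is good to about 2 mm. The wrist camera is an equidistant fisheye: a pixel r from the principal point sees the ray r / f radians off the axis. A picture is of the moment at which its call begins. There is no depth.
- close_job(): hands the job in; it is judged then, once.
The state is a dict: "t": time; "qpos": joint angles; "joint_vel": joint speeds; "joint_efforts": joint torques, N m; "position": TCP position; "tool_rot": TCP orientation; "force": force on the tool from outside, world axes, zero at the start; "wrist_torque": the same for the moment, N m; "width": finger opening in m; "gripper_force": force on a finger pad.
Only numpy, scipy, OpenCV 4.12 (cv2) and the standard library are available. Lean on these libraries where they do the work, as an engineer would, in place of code of your own. Each camera call takes 0.05 s, during which the arm holds its last target. There are 200 camera calls.

## Working session

There is one attempt and no reset: what is moved stays moved. The work goes in short steps, Python scripts to look and compute and a tool call to move; the robot and the scene stay as the last step left them, time stands still between calls to the robot, and variables do not carry over. Pictures are saved under pics/ and viewed, at most 10 in all, crops included, and the job is handed in when it is done.

Besides the shell and the picture viewer there is one more tool, called after "Emit:" as name([rows], argument=value, ...), one row to a line, values as JSON. play_rows: Moves the arm, as the interface text tells. Its arguments: {"type":"object","properties":{"steps":{"type":"array"},"fingers":{"type":"number"},"force":{"type":"number"}},"required":["steps"]}

```bash
mkdir -p pics; cat > h.py <<'E'
from workcell import *
import numpy as np, cv2
def ray(f,u,v):
    R=np.array(f["R"]);t=np.array(f["t"]);
    d=np.array([(u-f["cx"])/f["fx"],(v-f["cy"])/f["fy"],1.]);return -R.T@t, R.T@d
def onz(f,u,v,z):
    o,d=ray(f,u,v);return o+d*(z-o[2])/d[2]
def proj(f,X):
    c=np.array(f["R"])@np.array(X)+np.array(f["t"]);return [f["fx"]*c[0]/c[2]+f["cx"],f["fy"]*c[1]/c[2]+f["cy"]]
def tri(f,a,g,b):
    o1,d1=ray(f,*a);o2,d2=ray(g,*b)
    s=np.linalg.lstsq(np.c_[d1,-d2],o2-o1,rcond=None)[0]
    p,q=o1+s[0]*d1,o2+s[1]*d2;return (p+q)/2,np.linalg.norm(p-q)
E
python3 - <<'E'
from h import *
for n in("top","side"):
    f=grab_frame(n);cv2.imwrite(f"pics/{n}1.png",cv2.resize(f["img"][:,:,::-1],(800,600),interpolation=cv2.INTER_CUBIC))
    cv2.imwrite(f"pics/{n}1raw.png",f["img"][:,:,::-1])
    np.save(f"{n}.npy",f,allow_pickle=True)
    print(n,f["fx"],f["cx"],f["cy"],np.round(-np.array(f["R"]).T@f["t"],3),np.round(f["R"],2).tolist())
s=get_state();print(s["t"],s["position"],np.round(s["tool_rot"],3).tolist(),s["width"])
E
```

```text
top 458.0233036684612 253.42712964086977 184.51871956653818 [0.365 0.081 1.175] [[-0.09, -1.0, 0.0], [-0.97, 0.09, -0.21], [0.21, -0.02, -0.98]]
side 354.68090554849437 259.180732358653 192.14974026776162 [0.212 0.503 0.677] [[-0.76, -0.65, -0.01], [-0.45, 0.53, -0.72], [0.48, -0.54, -0.7]]
0.1 [ 0.212034   -0.53432534  0.4040179 ] [[0.929, 0.369, -0.001], [0.369, -0.929, 0.001], [0.0, -0.002, -1.0]] 0.09108692165571189
```

View pics/top1.png

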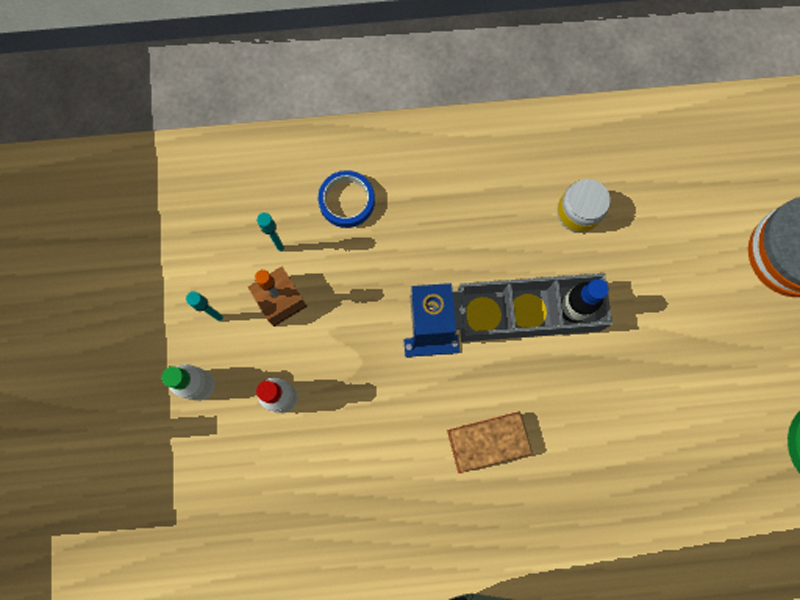

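View pics/side1.png

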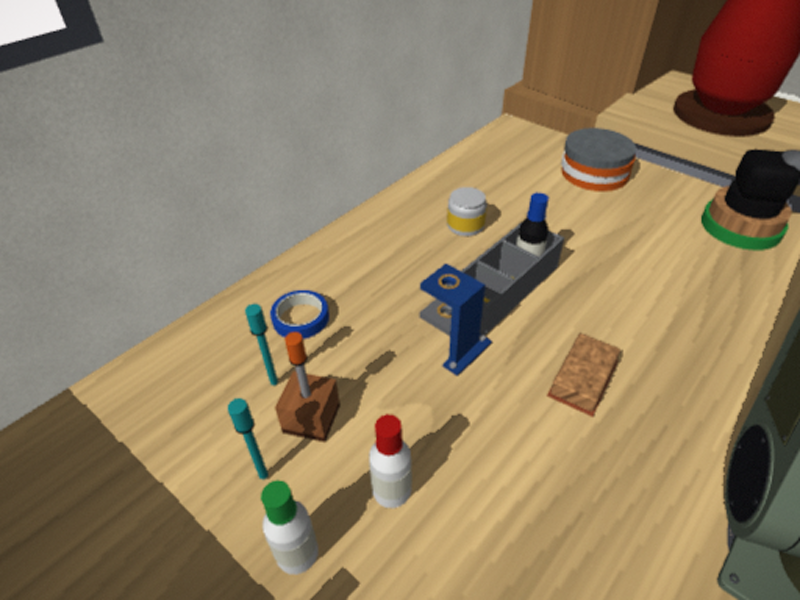

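The top picture (800x600) shows the red cap at (269,391), green cap at (175,377), yellow pads at (485,314) and (530,311), black bottle in the right-hand cell, and the upper bushing ring at (433,304). There are three pin-shaped things: teal at (266,220), teal at (196,299), and the orange-handled one in the wooden block at (264,279). The orange one with the steel shank in the stand is the one meant. I'll measure and confirm it in a crop.

```bash
cat >> h.py <<'E'
def blobs(f,lo,hi,n=3,lo2=None,hi2=None):
    hsv=cv2.cvtColor(f["img"],cv2.COLOR_RGB2HSV);m=cv2.inRange(hsv,lo,hi)
    if lo2: m|=cv2.inRange(hsv,lo2,hi2)
    k,_,st,c=cv2.connectedComponentsWithStats(m)
    o=sorted(range(1,k),key=lambda i:-st[i,4])[:n]
    return [(int(st[i,4]),np.round(c[i],1),(st[i,0]+st[i,2]/2-.5,st[i,1]+st[i,3]/2-.5)) for i in o]
COL=dict(red=((0,190,70),(4,255,255),6,(175,190,70),(180,255,255)),green=((50,120,40),(75,255,255),6),orange=((6,200,120),(12,255,255),6),
 yellow=((22,200,60),(28,255,180),6),brass=((14,90,90),(24,255,255),0))
E
python3 - <<'E'
from h import *
T=np.load("top.npy",allow_pickle=True).item();S=np.load("side.npy",allow_pickle=True).item()
for c,z in(("red",.13),("green",.13),("orange",.153),("yellow",.006)):
    for n,f in(("top",T),("side",S)):
        print(c,n)
        for b in blobs(f,*COL[c]):
            if b[0]>25: print("  ",b[0],b[1],b[2],np.round(onz(f,*b[1],z),4))
# blue upper plate and brass
for n,f,u,v in(("top",T,433/1.5625,304/1.5625),("side",S,449/1.5625,282/1.5625)): print(n,np.round(onz(f,u,v,.13),4))
print(np.round(onz(S,446/1.5625,311/1.5625,.07),4))
a=cv2.resize(T["img"][150:220,100:210],None,fx=5,fy=5,interpolation=cv2.INTER_CUBIC)[:,:,::-1]
b=cv2.resize(T["img"][170:235,250:400],None,fx=5,fy=5,interpolation=cv2.INTER_CUBIC)[:,:,::-1]
c=cv2.resize(S["img"][185:295,140:250],None,fx=2.2,fy=2.2,interpolation=cv2.INTER_CUBIC)[:,:,::-1]
o=np.zeros((600,800,3),np.uint8);o[:325,:750]=b;o[325:567,:242]=c;o[325:325+275,250:800]=a[75:350,:550];cv2.imwrite("pics/crop1.png",o)
E
```

```text
red top
   153 [170.9 250.3] (np.float64(171.0), np.float64(250.5)) [0.46   0.2592 0.13  ]
red side
   3523 [478.   30.9] (np.float64(477.5), np.float64(32.0)) [ 0.5202 -1.2202  0.13  ]
   346 [248.1 277.9] (np.float64(248.0), np.float64(278.0)) [0.4584 0.2569 0.13  ]
green top
   216 [508.3 282. ] (np.float64(507.5), np.float64(282.5)) [ 0.3186 -0.4864  0.13  ]
   204 [112.1 241.5] (np.float64(112.0), np.float64(241.5)) [0.4925 0.3911 0.13  ]
green side
   458 [472. 150.] (np.float64(476.0), np.float64(144.0)) [ 0.2779 -0.3789  0.13  ]
   448 [177.8 321.1] (np.float64(177.5), np.float64(321.0)) [0.4913 0.3904 0.13  ]
orange top
   120 [494.4 170.6] (np.float64(498.0), np.float64(168.0)) [ 0.5693 -0.4957  0.153 ]
   114 [487.1 173. ] (np.float64(490.5), np.float64(167.0)) [ 0.5653 -0.4778  0.153 ]
orange side
   139 [187.5 221.5] (np.float64(187.5), np.float64(222.5)) [0.6244 0.2496 0.153 ]
   128 [379.7 108.1] (np.float64(379.5), np.float64(106.0)) [ 0.5334 -0.3764  0.153 ]
   121 [377.8 117.6] (np.float64(377.5), np.float64(115.5)) [ 0.5146 -0.3287  0.153 ]
yellow top
   382 [308.9 200.7] (np.float64(309.5), np.float64(200.5)) [ 0.5649 -0.083   0.006 ]
   344 [337.9 198.6] (np.float64(338.5), np.float64(198.5)) [ 0.5633 -0.1586  0.006 ]
   116 [365.6 140.8] (np.float64(369.0), np.float64(137.0)) [ 0.7119 -0.2533  0.006 ]
yellow side
   95 [301.6 142.7] (np.float64(301.5), np.float64(142.0)) [ 0.7156 -0.2754  0.006 ]
top [0.5651 0.0062 0.13  ]
side [0.5621 0.0075 0.13  ]
[0.5634 0.0092 0.07  ]
```

View pics/crop1.png

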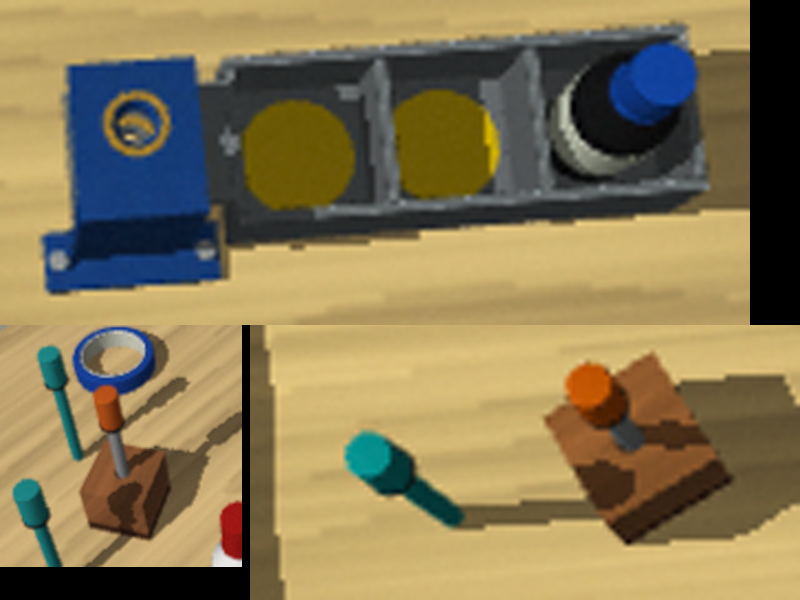

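Confirmed: orange handle on a steel shank in the wooden stand. The teal ones are loose decoys. Positions agree across the views: bushing to near pad is 90 mm (expected 89.5) and pad spacing is 75.6 mm.

Emit:
play_rows([
  [[6.5, -8, 0, -13.7], [6.5, -8, 0, -13.7], [6.5, -8, 0, -13.7], [6.5, -8, 0, -13.7], [6.5, -8, 0, -13.7], [6.5, -8, 0, -13.7], [6.5, -8, 0, -13.7], [6.5, -8, 0, -13.7], [6.5, -8, 0, -13.7], [6.5, -8, 0, -13.7]],
], fingers=0, force=20)

```text
t: 0.93
position: [0.3354, -0.1389, 0.4046]
tool_rot: [[-0.008, 1.0, 0.0], [1.0, 0.008, 0.0], [0.0, 0.0, -1.0]]
force: [0.6, -0.2, 0.1]
width: 0.0912
gripper_force: 0.0
```

```bash
cat >> h.py <<'E'
def go(*ts):
    "units from now to targets (x,y,z of grasp point, tool-y yaw deg)"
    s=get_state();R=np.array(s["tool_rot"]);p=np.array(s["position"])
    yaw=np.degrees(np.arctan2(R[1,1],R[0,1]))
    print("t",round(s["t"],2),"grasp",np.round(p+R[:,2]*.172,4),"yaw",round(yaw,2),"tilt",np.round(R[:,2],4),"F",np.round(s["force"],1),"w",round(s["width"],4),"g",round(s["gripper_force"],1),"q",np.round(s["qpos"],0))
    for x,y,z,a in ts:
        d=R.T@(np.array([x,y,z+.172])-p)/.04
        print("  ->",np.round(d,3),round(-((a-yaw+180)%360-180)/5,2))
E
python3 - <<'E'
from h import *
go((.459,.258,.232,0),(.492,.3908,.232,0))
T=np.load("top.npy",allow_pickle=True).item();S=np.load("side.npy",allow_pickle=True).item()
for f in(T,S):
    for b in blobs(f,(82,150,60),(98,255,255),3): print(b,np.round(onz(f,*b[1],.1),3))
print(np.round(onz(T,169,178,.153),4))
print("base of teal",np.round(onz(T,282/1.5625,249/1.5625,0),3),np.round(onz(T,221/1.5625,319/1.5625,0),3))
hsv=cv2.cvtColor(T["img"],cv2.COLOR_RGB2HSV)[170:190,160:180];print(hsv[9,9],hsv[6,8])
for n,f in(("top",T),("side",S)):
    for b in blobs(f,(5,200,60),(14,255,255),30):
        if b[1][0]<250 and b[0]>40:print(n,b,np.round(onz(f,*b[1],.153),4))
    for b in blobs(f,*COL["brass"][:2],400):
        if 255<b[1][0]<300 and 165<b[1][1]<215 and b[0]>5:print(n,"brass",b,np.round(onz(f,*b[2],.13),4),np.round(onz(f,*b[2],.07),4))
E
```

```text
t 0.93 grasp [ 0.3355 -0.1388  0.2326] yaw 0.44 tilt [ 1.e-04  3.e-04 -1.e+00] F [ 0.6 -0.2  0.1] w 0.0912 g 0.0 q [-24.  -1. 114.   0.  68. -25.]
  -> [9.897 3.165 0.02 ] 0.09
  -> [13.211  4.016  0.021] 0.09
(74, array([168.7, 141.2]), (np.float64(169.5), np.float64(142.0))) [0.729 0.255 0.1  ]
(70, array([123.4, 191. ]), (np.float64(123.5), np.float64(192.0))) [0.614 0.37  0.1  ]
(7, array([174., 152.]), (np.float64(174.0), np.float64(152.0))) [0.7   0.243 0.1  ]
(196, array([152.6, 265.1]), (np.float64(152.5), np.float64(265.5))) [0.632 0.342 0.1  ]
(150, array([162.8, 203.8]), (np.float64(162.5), np.float64(204.0))) [0.75  0.225 0.1  ]
(126, array([162.7, 290.6]), (np.float64(162.5), np.float64(291.0))) [0.573 0.364 0.1  ]
[0.6226 0.2504 0.153 ]
base of teal [0.709 0.243 0.   ] [0.598 0.351 0.   ]
[ 13 245 195] [ 13 252 193]
top (103, array([168.6, 178.4]), (np.float64(168.5), np.float64(178.5))) [0.6217 0.2514 0.153 ]
top brass (52, array([276.9, 194.3]), (np.float64(277.0), np.float64(194.0))) [0.5665 0.0064 0.13  ] [0.578  0.0021 0.07  ]
top brass (14, array([277.4, 194.3]), (np.float64(277.0), np.float64(194.5))) [0.5653 0.0065 0.13  ] [0.5768 0.0022 0.07  ]
top brass (6, array([292.5, 212. ]), (np.float64(292.5), np.float64(212.0))) [ 0.521  -0.0247  0.13  ] [ 0.53   -0.0308  0.07  ]
side (186, array([188.7, 222.6]), (np.float64(189.0), np.float64(222.5))) [0.6204 0.25   0.153 ]
side brass (44, array([286.6, 179.9]), (np.float64(287.0), np.float64(180.0))) [0.5637 0.0067 0.13  ] [ 0.6023 -0.0476  0.07  ]
side brass (32, array([282.8, 199.1]), (np.float64(284.0), np.float64(198.5))) [0.5321 0.0586 0.13  ] [0.5672 0.0099 0.07  ]
```

Emit:
play_rows([
  [[9.9, 3.165, 0, 0.1], [9.9, 3.165, 0, 0.1], [9.9, 3.165, 0, 0.1], [9.9, 3.165, 0, 0.1], [9.9, 3.165, 0, 0.1], [9.9, 3.165, 0, 0.1], [9.9, 3.165, 0, 0.1], [9.9, 3.165, 0, 0.1], [9.9, 3.165, 0, 0.1], [9.9, 3.165, 0, 0.1]],
])

```text
t: 1.77
position: [0.4613, 0.2575, 0.4043]
tool_rot: [[0.005, 1.0, -0.001], [1.0, -0.005, -0.001], [-0.001, -0.001, -1.0]]
force: [0.4, -0.6, -0.2]
width: 0.0911
gripper_force: 0.0
```

Emit:
play_rows([
  [[0.1, 0.03, 0, 0], [0.1, 0.03, 0, 0], [0.1, 0.03, 0, 0]],
])

```text
t: 2.02
position: [0.4622, 0.259, 0.404]
tool_rot: [[0.005, 1.0, -0.002], [1.0, -0.005, -0.002], [-0.002, -0.002, -1.0]]
force: [-0.7, -0.2, -0.6]
width: 0.0915
gripper_force: 0.0
```

```bash
python3 - <<'E'
from h import *
go((.459,.258,.135,0))
f=grab_frame("wrist");cv2.imwrite("pics/w1.png",cv2.resize(f["img"][:,:,::-1],(800,600)))
E
```

```text
t 2.02 grasp [0.4619 0.2587 0.232 ] yaw -0.3 tilt [-0.0017 -0.0016 -1.    ] F [-0.7 -0.2 -0.6] w 0.0915 g 0.0 q [28. 14. 95. -0. 70. 28.]
  -> [-0.022 -0.076  2.425] -0.06
```

View pics/w1.png

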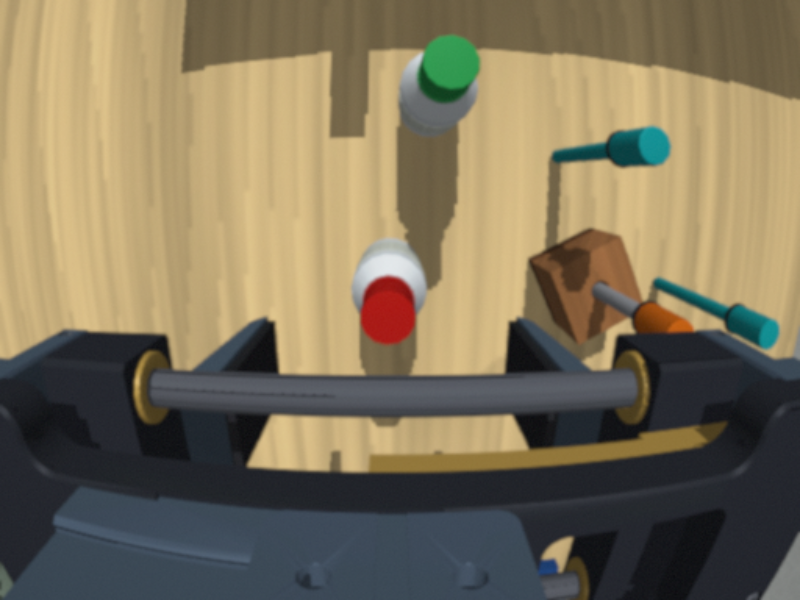

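The wrist view shows the red cap at (388,310), centred between the fingers (275–508), with the descent path clear.

Emit:
play_rows([
  [[0, -0.05, 0.5, 0], [-0.02, -0.07, 1, 0], [-0.02, -0.07, 1.5, 0], [-0.02, -0.07, 1.9, 0], [-0.02, -0.07, 2.2, 0], [-0.02, -0.07, 2.42, 0], [-0.02, -0.07, 2.42, 0], [-0.02, -0.07, 2.42, 0]],
])

```text
t: 2.73
position: [0.4597, 0.2575, 0.3082]
tool_rot: [[0.007, 1.0, -0.0], [1.0, -0.007, -0.0], [-0.0, -0.0, -1.0]]
force: [-0.8, -0.0, 0.5]
width: 0.0909
gripper_force: 0.0
```

Emit:
play_rows([
  [[0, 0, 0, 0], [0, 0, 0, 0], [0, 0, 0, 0], [0, 0, 0, 0], [0, 0, 0, 0], [0, 0, 0, 0], [0, 0, 0, 0], [0, 0, 0, 0], [0, 0, 0, 0], [0, 0, 0, 0]],
], fingers=1, force=20)

```text
t: 3.57
position: [0.4597, 0.2584, 0.3079]
tool_rot: [[0.006, 1.0, -0.0], [1.0, -0.006, -0.0], [-0.0, -0.0, -1.0]]
force: [0.9, 0.4, -0.5]
width: 0.0295
gripper_force: 20.0
```

```bash
python3 - <<'E'
from h import *
go((.459,.258,.30,0),(.565,-.1585,.30,0))
E
```

```text
t 3.57 grasp [0.4597 0.2584 0.1359] yaw -0.35 tilt [-0.e+00 -1.e-04 -1.e+00] F [ 0.9  0.4 -0.5] w 0.0295 g 20.0 q [ 28.  19. 104.  -0.  57.  28.]
  -> [-0.012 -0.018 -4.102] -0.07
  -> [-10.408   2.696  -4.102] -0.07
```

Emit:
play_rows([
  [[0, 0, -0.15, 0], [0, 0, -0.5, 0], [0, 0, -1, 0], [0, 0, -1.6, 0], [0, 0, -2.2, 0], [0, 0, -2.8, 0], [0, 0, -3.4, 0], [0, 0, -3.8, 0], [0, 0, -4.05, 0], [0, 0, -4.1, 0]],
])

```text
t: 4.4
position: [0.4597, 0.2584, 0.4739]
tool_rot: [[0.006, 1.0, 0.003], [1.0, -0.006, 0.002], [0.002, 0.003, -1.0]]
force: [0.3, 0.1, -1.7]
width: 0.0294
gripper_force: 20.0
```

Emit:
play_rows([
  [[-0.2, 0.05, 0, 0], [-0.6, 0.15, 0, 0], [-1.2, 0.3, 0, 0], [-1.9, 0.5, 0, 0], [-2.6, 0.7, 0, 0], [-3.3, 0.85, 0, 0], [-4.0, 1.05, 0, 0], [-4.7, 1.2, 0, 0], [-5.4, 1.4, 0, 0], [-6.1, 1.6, 0, -0.07]],
])

```text
t: 5.23
position: [0.522, 0.0121, 0.4701]
tool_rot: [[0.0, 1.0, -0.004], [1.0, -0.0, -0.0], [-0.0, -0.004, -1.0]]
force: [0.9, 1.0, -0.8]
width: 0.0298
gripper_force: 20.0
```

Emit:
play_rows([
  [[-0.7, 0.18, 0, 0], [-1.4, 0.36, 0, 0], [-2.1, 0.54, 0, 0], [-2.8, 0.72, 0, 0], [-3.4, 0.88, 0, 0], [-3.8, 1.0, 0, 0], [-4.1, 1.06, 0, 0], [-4.3, 1.1, 0, 0], [-4.3, 1.1, 0, 0], [-4.3, 1.1, 0, 0]],
])

```text
t: 6.07
position: [0.5661, -0.1575, 0.4716]
tool_rot: [[-0.0, 1.0, -0.001], [1.0, 0.0, 0.001], [0.001, -0.001, -1.0]]
force: [-0.4, 0.7, -2.0]
width: 0.0294
gripper_force: 20.0
```

```bash
python3 - <<'E'
from h import *
go((.565,-.1585,.142,0))
f=grab_frame("top");s=grab_frame("side")
for n,g in(("top",f),("side",s)):
    for b in blobs(g,*COL["red"])[:2]: print(n,b,np.round(onz(g,*b[1],.295),4))
E
```

```text
t 6.07 grasp [ 0.5659 -0.1574  0.2996] yaw 0.0 tilt [-9.e-04  1.e-03 -1.e+00] F [-0.4  0.7 -2. ] w 0.0294 g 20.0 q [-17.  18.  81.   0.  81. -17.]
  -> [-0.028 -0.024  3.941] 0.0
top (15, array([361.4, 165.9]), (np.float64(361.0), np.float64(166.0))) [ 0.5754 -0.1546  0.295 ]
top (1, array([355., 170.]), (np.float64(355.0), np.float64(170.0))) [ 0.5683 -0.1407  0.295 ]
side (3537, array([478.1,  30.9]), (np.float64(477.5), np.float64(32.0))) [ 0.4271 -0.7012  0.295 ]
side (188, array([333. ,  86.6]), (np.float64(333.5), np.float64(86.5))) [ 0.5684 -0.1558  0.295 ]
```

Emit:
play_rows([
  [[-0.02, -0.02, 0.2, 0], [-0.02, -0.02, 0.6, 0], [-0.02, -0.02, 1.2, 0], [-0.02, -0.02, 1.8, 0], [-0.02, -0.02, 2.4, 0], [-0.02, -0.02, 2.9, 0], [-0.02, -0.02, 3.3, 0], [-0.02, -0.02, 3.6, 0], [-0.02, -0.02, 3.75, 0], [-0.02, -0.02, 3.8, 0]],
])

```text
t: 7.0
position: [0.565, -0.1581, 0.3187]
tool_rot: [[-0.001, 1.0, -0.002], [1.0, 0.001, 0.001], [0.001, -0.002, -1.0]]
force: [-0.3, 0.7, -1.5]
width: 0.0295
gripper_force: 20.0
```

Emit:
play_rows([
  [[0, 0, 0.03, 0], [0, 0, 0.06, 0], [0, 0, 0.09, 0], [0, 0, 0.12, 0], [0, 0, 0.14, 0], [0, 0, 0.14, 0], [0, 0, 0.14, 0]],
])

```text
t: 7.58
position: [0.5654, -0.1588, 0.3145]
tool_rot: [[0.0, 1.0, 0.0], [1.0, -0.0, -0.0], [-0.0, 0.0, -1.0]]
force: [0.6, -0.5, -2.4]
width: 0.0297
gripper_force: 20.0
```

```bash
python3 - <<'E'
from h import *
go((.565,-.1585,.142,0))
E
```

```text
t 7.58 grasp [ 0.5655 -0.1588  0.1425] yaw -0.01 tilt [ 3.e-04 -1.e-04 -1.e+00] F [ 0.6 -0.5 -2.4] w 0.0297 g 20.0 q [-17.  23.  96.  -0.  61. -17.]
  -> [ 0.008 -0.011  0.013] -0.0
```

Emit:
play_rows([
  [[0, 0, 0.01, 0], [0, 0, 0.02, 0], [0, 0, 0.03, 0], [0, 0, 0.03, 0]],
])

```text
t: 7.92
position: [0.5655, -0.1588, 0.3139]
tool_rot: [[0.0, 1.0, 0.001], [1.0, -0.0, -0.0], [-0.0, 0.001, -1.0]]
force: [-0.6, 0.2, 3.0]
width: 0.0294
gripper_force: 20.0
```

Emit:
play_rows([
  [[0, 0, 0, 0], [0, 0, 0, 0], [0, 0, 0, 0], [0, 0, 0, 0], [0, 0, 0, 0], [0, 0, 0, 0], [0, 0, 0, 0]],
], fingers=0)

```text
t: 8.5
position: [0.5654, -0.1588, 0.3131]
tool_rot: [[0.0, 1.0, -0.0], [1.0, -0.0, -0.0], [-0.0, -0.0, -1.0]]
force: [-0.7, -0.1, 1.2]
width: 0.0729
gripper_force: 0.0
```

Emit:
play_rows([
  [[0, 0, -0.2, 0], [0, 0, -0.7, 0], [0, 0, -1.3, 0], [0, 0, -2, 0], [0, 0, -2.4, 0], [0, 0, -2.6, 0], [0, 0, -2.6, 0]],
])

```text
t: 9.08
position: [0.5656, -0.1588, 0.4196]
tool_rot: [[0.0, 1.0, 0.005], [1.0, -0.0, -0.001], [-0.001, 0.005, -1.0]]
force: [-0.4, -0.7, -0.5]
width: 0.0912
gripper_force: 0.0
```

```bash
python3 - <<'E'
from h import *
go((.492,.3908,.245,0))
E
```

```text
t 9.08 grasp [ 0.5663 -0.1591  0.2476] yaw -0.01 tilt [ 0.0045 -0.0014 -1.    ] F [-0.4 -0.7 -0.5] w 0.0912 g 0.0 q [-17.  19.  87.  -0.  74. -17.]
  -> [13.74  -1.841  0.038] -0.0
```

Emit:
play_rows([
  [[0.5, -0.07, 0, 0], [1.5, -0.2, 0, 0], [2.5, -0.33, 0, 0], [3.5, -0.47, 0, 0], [4.5, -0.6, 0, 0], [5.5, -0.74, 0, 0], [6.5, -0.87, 0, 0], [7.5, -1, 0, 0], [8.5, -1.14, 0, 0], [9.5, -1.27, 0, 0]],
])

```text
t: 9.92
position: [0.5137, 0.223, 0.4156]
tool_rot: [[-0.0, 1.0, -0.003], [1.0, 0.0, -0.001], [-0.001, -0.003, -1.0]]
force: [0.5, 0.1, -0.6]
width: 0.0915
gripper_force: 0.0
```

Emit:
play_rows([
  [[1, -0.13, 0, 0], [2, -0.27, 0, 0], [3, -0.4, 0, 0], [3.7, -0.5, 0, 0], [4.1, -0.55, 0, 0], [4.24, -0.57, 0, 0], [4.24, -0.57, 0, 0], [4.24, -0.57, 0, 0]],
])

```text
t: 10.58
position: [0.4921, 0.3897, 0.4165]
tool_rot: [[0.001, 1.0, -0.001], [1.0, -0.001, -0.002], [-0.002, -0.001, -1.0]]
force: [0.3, -0.4, -0.5]
width: 0.091
gripper_force: 0.0
```

```bash
python3 - <<'E'
from h import *
go((.492,.3908,.135,0))
f=grab_frame("wrist")
a=cv2.resize(f["img"][:,:,::-1],(400,300));
g=grab_frame("side")["img"][90:240,230:430,::-1]
cv2.imwrite("pics/w2.png",np.hstack([a,cv2.resize(g,(400,300))]))
E
```

```text
t 10.58 grasp [0.492  0.3894 0.2445] yaw -0.04 tilt [-8.0e-04 -1.9e-03 -1.0e+00] F [ 0.3 -0.4 -0.5] w 0.091 g 0.0 q [37. 23. 81. -0. 76. 37.]
  -> [ 3.300e-02 -1.000e-03  2.738e+00] -0.01
```

View pics/w2.png

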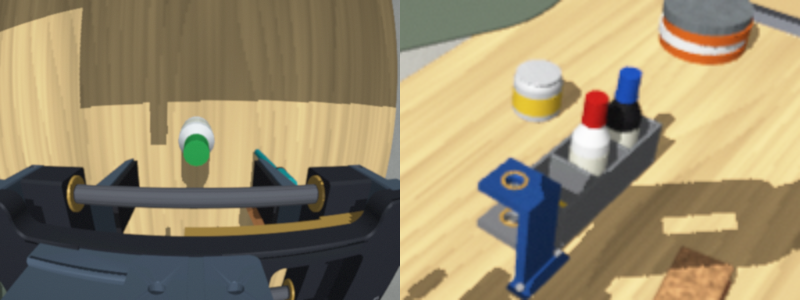

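The red bottle stands upright in the middle cell. The green cap is at (196,150), centred between the fingers, and the teal pin is outside the right finger.

Emit:
play_rows([
  [[0.03, 0, 0.4, 0], [0.03, 0, 1, 0], [0.03, 0, 1.6, 0], [0.03, 0, 2.1, 0], [0.03, 0, 2.4, 0], [0.03, 0, 2.6, 0], [0.03, 0, 2.7, 0], [0.03, 0, 2.72, 0], [0.03, 0, 2.72, 0]],
])

```text
t: 11.43
position: [0.4922, 0.3917, 0.309]
tool_rot: [[0.001, 1.0, 0.001], [1.0, -0.001, 0.001], [0.001, 0.001, -1.0]]
force: [-0.5, 0.3, 0.6]
width: 0.0912
gripper_force: 0.0
```

Emit:
play_rows([
  [[0, 0, 0, 0], [0, 0, 0, 0], [0, 0, 0, 0], [0, 0, 0, 0], [0, 0, 0, 0], [0, 0, 0, 0], [0, 0, 0, 0], [0, 0, 0, 0], [0, 0, 0, 0], [0, 0, 0, 0]],
], fingers=1, force=20)

```text
t: 12.27
position: [0.4919, 0.392, 0.3082]
tool_rot: [[-0.0, 1.0, 0.0], [1.0, 0.0, -0.0], [-0.0, 0.0, -1.0]]
force: [-0.1, -0.4, -0.3]
width: 0.0294
gripper_force: 20.0
```

```bash
python3 - <<'E'
from h import *
go((.492,.3908,.3,0),(.565,-.083,.30,0))
E
```

```text
t 12.27 grasp [0.4919 0.392  0.1362] yaw 0.0 tilt [ 0.e+00 -2.e-04 -1.e+00] F [-0.1 -0.4 -0.3] w 0.0294 g 20.0 q [38. 27. 90. -0. 63. 38.]
  -> [-3.200e-02  3.000e-03 -4.094e+00] 0.0
  -> [-11.877   1.828  -4.092] 0.0
```

Emit:
play_rows([
  [[0, 0, -0.15, 0], [0, 0, -0.5, 0], [0, 0, -1, 0], [0, 0, -1.6, 0], [0, 0, -2.2, 0], [0, 0, -2.8, 0], [0, 0, -3.4, 0], [0, 0, -3.8, 0], [0, 0, -4.05, 0], [0, 0, -4.1, 0]],
])

```text
t: 13.1
position: [0.4918, 0.392, 0.4745]
tool_rot: [[0.0, 1.0, 0.003], [1.0, -0.0, 0.002], [0.002, 0.003, -1.0]]
force: [0.2, 0.2, -1.0]
width: 0.0297
gripper_force: 20.0
```

Emit:
play_rows([
  [[-0.2, 0.03, 0, 0], [-0.6, 0.09, 0, 0], [-1.2, 0.18, 0, 0], [-1.9, 0.29, 0, 0], [-2.6, 0.4, 0, 0], [-3.4, 0.52, 0, 0], [-4.2, 0.65, 0, 0], [-5.0, 0.77, 0, 0], [-5.8, 0.89, 0, 0], [-6.6, 1.02, 0, 0]],
])

```text
t: 13.93
position: [0.532, 0.1251, 0.4708]
tool_rot: [[0.001, 1.0, -0.003], [1.0, -0.001, -0.002], [-0.002, -0.003, -1.0]]
force: [0.4, 0.5, -1.1]
width: 0.0295
gripper_force: 20.0
```

Emit:
play_rows([
  [[-0.8, 0.12, 0, 0], [-1.6, 0.24, 0, 0], [-2.4, 0.36, 0, 0], [-3.2, 0.5, 0, 0], [-4, 0.62, 0, 0], [-4.6, 0.7, 0, 0], [-5.0, 0.77, 0, 0], [-5.28, 0.81, 0, 0], [-5.28, 0.81, 0, 0], [-5.28, 0.81, 0, 0]],
])

```text
t: 14.77
position: [0.5646, -0.0836, 0.4715]
tool_rot: [[0.001, 1.0, -0.002], [1.0, -0.001, 0.001], [0.001, -0.002, -1.0]]
force: [0.4, 0.4, -0.8]
width: 0.0297
gripper_force: 20.0
```

```bash
python3 - <<'E'
from h import *
go((.565,-.0835,.142,0))
E
```

```text
t 14.77 grasp [ 0.5642 -0.0835  0.2995] yaw -0.08 tilt [-2.e-03  8.e-04 -1.e+00] F [ 0.4  0.4 -0.8] w 0.0297 g 20.0 q [-10.  16.  83.   0.  81. -10.]
  -> [0.    0.019 3.937] -0.02
```

Emit:
play_rows([
  [[0, 0.01, 0.2, 0], [0, 0.01, 0.6, 0], [0, 0.01, 1.2, 0], [0, 0.01, 1.8, 0], [0, 0.01, 2.4, 0], [0, 0.01, 2.9, 0], [0, 0.01, 3.3, 0], [0, 0.01, 3.6, 0], [0, 0.01, 3.75, 0], [0, 0.01, 3.8, 0]],
])

```text
t: 15.6
position: [0.565, -0.0821, 0.3189]
tool_rot: [[-0.001, 1.0, -0.003], [1.0, 0.001, 0.001], [0.001, -0.003, -1.0]]
force: [0.7, 0.4, -1.2]
width: 0.0297
gripper_force: 20.0
```

Emit:
play_rows([
  [[0, 0, 0.03, 0], [0, 0, 0.06, 0], [0, 0, 0.09, 0], [0, 0, 0.12, 0], [0, 0, 0.14, 0], [0, 0, 0.15, 0], [0, 0, 0.16, 0], [0, 0, 0.16, 0]],
])

```text
t: 16.27
position: [0.5655, -0.0833, 0.3142]
tool_rot: [[0.0, 1.0, 0.001], [1.0, -0.0, -0.0], [-0.0, 0.001, -1.0]]
force: [-0.0, -0.3, 0.1]
width: 0.0294
gripper_force: 20.0
```

```bash
python3 - <<'E'
from h import *
go((.565,-.0835,.142,0))
E
```

```text
t 16.27 grasp [ 0.5656 -0.0833  0.1422] yaw -0.01 tilt [ 5.e-04 -2.e-04 -1.e+00] F [-0.  -0.3  0.1] w 0.0294 g 20.0 q [-10.  22.  98.  -0.  60. -10.]
  -> [-0.006 -0.012  0.006] -0.0
```

Force has gone from about −2 N to 0, so it is just touching down. One more 0.4 mm, then release and rise.

Emit:
play_rows([
  [[0, 0, 0.01, 0], [0, 0, 0.01, 0], [0, 0, 0.01, 0]],
])

```text
t: 16.52
position: [0.5655, -0.0832, 0.3142]
tool_rot: [[0.0, 1.0, 0.001], [1.0, -0.0, -0.0], [-0.0, 0.001, -1.0]]
force: [0.4, 0.3, 3.5]
width: 0.0293
gripper_force: 20.0
```

Emit:
play_rows([
  [[0, 0, 0, 0], [0, 0, 0, 0], [0, 0, 0, 0], [0, 0, 0, 0], [0, 0, 0, 0], [0, 0, 0, 0], [0, 0, 0, 0], [0, 0, 0, 0]],
], fingers=0)

```text
t: 17.18
position: [0.5654, -0.0831, 0.3135]
tool_rot: [[0.0, 1.0, -0.0], [1.0, -0.0, -0.0], [-0.0, -0.0, -1.0]]
force: [-0.1, 0.4, 0.1]
width: 0.0801
gripper_force: 0.0
```

Emit:
play_rows([
  [[0, 0, -0.2, 0], [0, 0, -0.7, 0], [0, 0, -1.4, 0], [0, 0, -2.1, 0], [0, 0, -2.7, 0], [0, 0, -3, 0], [0, 0, -3.1, 0], [0, 0, -3.1, 0]],
])

```text
t: 17.85
position: [0.5654, -0.0832, 0.439]
tool_rot: [[0.0, 1.0, 0.003], [1.0, -0.0, -0.001], [-0.001, 0.003, -1.0]]
force: [-0.3, -0.1, -1.1]
width: 0.0909
gripper_force: 0.0
```

```bash
python3 - <<'E'
from h import *
go((.621,.2507,.26,0))
E
```

```text
t 17.85 grasp [ 0.5658 -0.0833  0.267 ] yaw -0.0 tilt [ 2.7e-03 -6.0e-04 -1.0e+00] F [-0.3 -0.1 -1.1] w 0.0909 g 0.0 q [-10.  17.  87.  -0.  76. -10.]
  -> [8.347 1.39  0.174] -0.0
```

Emit:
play_rows([
  [[0.5, 0.08, 0, 0], [1.5, 0.25, 0, 0], [2.5, 0.42, 0, 0], [3.5, 0.58, 0, 0], [4.5, 0.75, 0, 0], [5.5, 0.92, 0, 0], [6.5, 1.08, 0, 0], [7.4, 1.23, 0.05, 0], [8.1, 1.35, 0.1, 0], [8.35, 1.39, 0.15, 0]],
])

```text
t: 18.68
position: [0.621, 0.2549, 0.429]
tool_rot: [[-0.004, 1.0, -0.003], [1.0, 0.004, 0.0], [0.0, -0.003, -1.0]]
force: [-0.5, -0.2, -0.2]
width: 0.0911
gripper_force: 0.0
```

Emit:
play_rows([
  [[0, 0, 0, 0], [0, 0, 0, 0], [0, 0, 0, 0]],
])

```text
t: 18.93
position: [0.621, 0.2494, 0.4311]
tool_rot: [[0.001, 1.0, -0.001], [1.0, -0.001, -0.001], [-0.001, -0.001, -1.0]]
force: [-0.5, 0.3, 0.4]
width: 0.0915
gripper_force: 0.0
```

```bash
python3 - <<'E'
from h import *
go((.621,.2507,.156,0))
f=grab_frame("wrist")
a=cv2.resize(f["img"][:,:,::-1],(400,300));
g=grab_frame("side")["img"][90:240,230:430,::-1]
cv2.imwrite("pics/w3.png",np.hstack([a,cv2.resize(g,(400,300))]))
for b in blobs(f,(5,180,60),(14,255,255),5): print(b)
# predicted fisheye pixel of handle top (.621,.2507,.174)
for X in((.621,.2507,.174),(.621,.2507,.132)):
    c=np.array(f["R"])@X+np.array(f["t"]);th=np.arctan2(np.hypot(c[0],c[1]),c[2]);print(f["cx"]+f["fx"]*th*c[0]/np.hypot(c[0],c[1]),f["cy"]+f["fy"]*th*c[1]/np.hypot(c[0],c[1]))
E
```

```text
t 18.93 grasp [0.6208 0.2491 0.2591] yaw -0.07 tilt [-0.0011 -0.0015 -1.    ] F [-0.5  0.3  0.4] w 0.0915 g 0.0 q [21. 26. 73. -0. 80. 21.]
  -> [0.037 0.003 2.577] -0.01
(691, array([250.7, 194.3]), (np.float64(250.5), np.float64(194.0)))
250.24042912414126 198.3747764766619
250.25407211399963 186.53341237823827
```

View pics/w3.png

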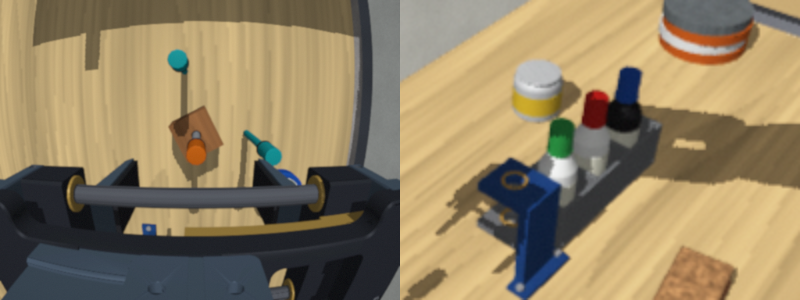

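Both bottles stand upright in their cells. The orange handle is at (195,152), centred between the fingers, with the teal pin at (268,150) beyond the right finger. I'll narrow the opening a little for margin.

Emit:
play_rows([
  [[0.035, 0, 0.3, 0], [0.035, 0, 0.7, 0], [0.035, 0, 1.1, 0], [0.035, 0, 1.5, 0], [0.035, 0, 1.9, 0], [0.035, 0, 2.2, 0], [0.035, 0, 2.4, 0], [0.035, 0, 2.52, 0], [0.035, 0, 2.58, 0], [0.035, 0, 2.58, 0]],
], fingers=0.35)

```text
t: 19.87
position: [0.6212, 0.2518, 0.3285]
tool_rot: [[0.001, 1.0, 0.0], [1.0, -0.001, -0.0], [-0.0, 0.0, -1.0]]
force: [0.6, 0.4, -0.7]
width: 0.059
gripper_force: 0.0
```

Emit:
play_rows([
  [[0, 0, 0, 0], [0, 0, 0, 0], [0, 0, 0, 0], [0, 0, 0, 0], [0, 0, 0, 0], [0, 0, 0, 0], [0, 0, 0, 0], [0, 0, 0, 0], [0, 0, 0, 0]],
], fingers=1, force=25)

```text
t: 20.62
position: [0.621, 0.2522, 0.3285]
tool_rot: [[0.0, 1.0, 0.0], [1.0, -0.0, 0.0], [0.0, 0.0, -1.0]]
force: [0.3, 0.0, -0.0]
width: 0.0216
gripper_force: 25.0
```

```bash
python3 - <<'E'
from h import *
go((.621,.2507,.33,0),(.565,.0065,.33,0))
E
```

```text
t 20.62 grasp [0.6211 0.2522 0.1565] yaw -0.0 tilt [ 1.e-04  0.e+00 -1.e+00] F [ 0.3  0.  -0. ] w 0.0216 g 25.0 q [21. 30. 82. -0. 68. 21.]
  -> [-3.900e-02 -1.000e-03 -4.339e+00] -0.0
  -> [-6.144 -1.4   -4.339] -0.0
```

Emit:
play_rows([
  [[0, 0, -0.1, 0], [0, 0, -0.3, 0], [0, 0, -0.7, 0], [0, 0, -1.1, 0], [0, 0, -1.6, 0], [0, 0, -2.2, 0], [0, 0, -2.9, 0], [0, 0, -3.5, 0], [0, 0, -3.9, 0], [0, 0, -4.0, 0]],
])

```text
t: 21.45
position: [0.6209, 0.2522, 0.4927]
tool_rot: [[0.0, 1.0, 0.007], [1.0, -0.0, 0.002], [0.002, 0.007, -1.0]]
force: [0.1, 0.6, -1.4]
width: 0.0214
gripper_force: 25.0
```

Emit:
play_rows([
  [[-0.2, -0.05, 0, 0], [-0.7, -0.16, 0, 0], [-1.4, -0.32, 0, 0], [-2.2, -0.5, 0, 0], [-3, -0.68, 0, 0], [-3.8, -0.86, 0, 0], [-4.5, -1.03, 0, 0], [-5.2, -1.18, 0, 0], [-5.7, -1.3, 0, 0], [-6, -1.38, 0, 0]],
])

```text
t: 22.28
position: [0.5647, 0.0097, 0.4867]
tool_rot: [[0.002, 1.0, -0.004], [1.0, -0.002, -0.001], [-0.001, -0.004, -1.0]]
force: [-1.0, 0.7, -1.6]
width: 0.0214
gripper_force: 25.0
```

Emit:
play_rows([
  [[-0.1, -0.02, 0, 0], [-0.14, -0.02, 0, 0], [-0.14, -0.02, 0, 0], [-0.14, -0.02, 0, 0], [-0.14, -0.02, 0, 0]],
])

```text
t: 22.7
position: [0.5653, 0.0076, 0.4881]
tool_rot: [[-0.001, 1.0, -0.0], [1.0, 0.001, 0.0], [0.0, -0.0, -1.0]]
force: [0.4, -0.1, -0.8]
width: 0.0217
gripper_force: 25.0
```

```bash
python3 - <<'E'
from h import *
go((.565,.0065,.29,0))
for n in("top","side"):
    f=grab_frame(n);np.save(n+"2.npy",f,allow_pickle=True)
    for X in((.565,.0065,.172),(.565,.0065,.13),(.565,.0065,.292)): print(n,np.round(proj(f,X),1))
S=np.load("side2.npy",allow_pickle=True).item();T=np.load("top2.npy",allow_pickle=True).item()
a=cv2.resize(S["img"][110:210,240:340,::-1],(400,400),interpolation=cv2.INTER_CUBIC)
b=cv2.resize(T["img"][150:225,240:315,::-1],(400,400),interpolation=cv2.INTER_CUBIC)
cv2.imwrite("pics/p1.png",np.hstack([a,b]))
E
```

```text
t 22.7 grasp [0.5653 0.0077 0.3161] yaw 0.08 tilt [-3.e-04  3.e-04 -1.e+00] F [ 0.4 -0.1 -0.8] w 0.0217 g 25.0 q [-0. 15. 82.  0. 83. -0.]
  -> [-0.028 -0.008  0.652] 0.02
top [278. 191.]
top [277.  194.6]
top [281.2 178.8]
side [287.4 165.6]
side [286.6 179.7]
side [290. 119.]
```

View pics/p1.png

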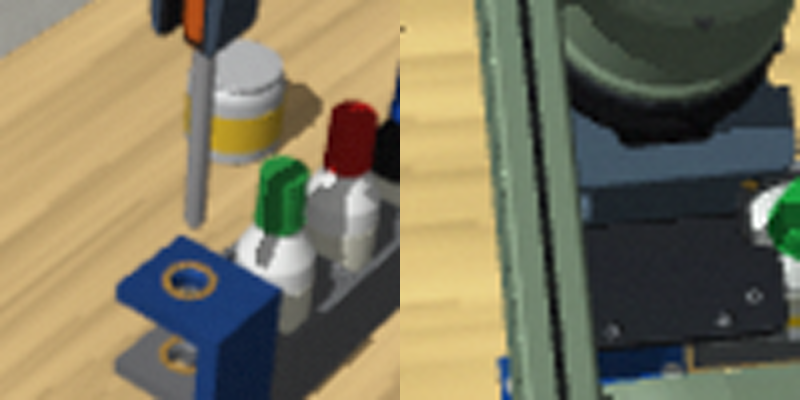

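The side view shows the tip at crop (196,227), the upper ring centre at (189,280) and the lower ring at (183,353). The pin hangs upright above the ring, perhaps 2 mm off. I'll measure shank and ring to sub-pixel and check from the wrist camera.

```bash
python3 - <<'E'
from h import *
S=np.load("side2.npy",allow_pickle=True).item()
I=S["img"].astype(int)
# ring brass pixels -> ellipse
hsv=cv2.cvtColor(S["img"],cv2.COLOR_RGB2HSV);m=cv2.inRange(hsv,(12,80,70),(26,255,255))
for y0,y1,z in((172,188,.13),(191,206,.07)):
    mm=np.zeros_like(m);mm[y0:y1,278:296]=m[y0:y1,278:296];pts=cv2.findNonZero(mm)
    h=cv2.convexHull(pts);e=cv2.fitEllipse(h);print(z,len(pts),np.round(e[0],2),np.round(e[1],1),np.round(onz(S,*e[0],z),4),cv2.boundingRect(pts))
for v in(145,150,155,160,164): print(v,I[v,282:298].tolist() if v in(150,160) else "", )
# low-saturation shank pixels
for v in range(130,169,3):
    s=hsv[v,280:300,1];u=np.where(s<60)[0]+280;print(v,u.tolist())
w=grab_frame("wrist");cv2.imwrite("pics/w4.png",cv2.resize(w["img"][150:330,170:410,::-1],(800,600),interpolation=cv2.INTER_CUBIC));np.save("wr.npy",w,allow_pickle=True)
for X in((.5653,.0077,.172),(.565,.0065,.13),(.565,.0065,.07)):
    c=np.array(w["R"])@X+np.array(w["t"]);r=np.hypot(c[0],c[1]);th=np.arctan2(r,c[2]);print(w["cx"]+w["fx"]*th*c[0]/r,w["cy"]+w["fy"]*th*c[1]/r)
print(S["R"])
E
```

```text
0.13 50 [286.55 172.87] [17. 23.] [ 0.5798 -0.0124  0.13  ] (278, 172, 18, 13)
0.07 35 [284.45 198.56] [ 8.6 10.2] [0.5662 0.0094 0.07  ] (280, 194, 9, 10)
145 
150 [[204, 175, 118], [204, 174, 119], [206, 176, 120], [205, 174, 118], [185, 161, 123], [127, 126, 126], [128, 128, 128], [121, 120, 120], [104, 103, 103], [87, 83, 80], [120, 109, 90], [163, 149, 126], [164, 155, 140], [161, 154, 141], [162, 154, 144], [156, 151, 143]]
155 
160 [[189, 159, 110], [192, 164, 112], [196, 167, 115], [186, 159, 113], [141, 130, 111], [125, 124, 124], [121, 119, 120], [106, 106, 107], [85, 84, 84], [130, 112, 86], [204, 174, 119], [208, 177, 123], [210, 180, 124], [213, 182, 126], [213, 183, 126], [209, 179, 123]]
164 
130 [287, 288, 289, 290, 291, 292, 293, 294, 295, 296, 297, 298, 299]
133 [287, 288, 289, 290, 291, 292, 293, 294, 295, 296, 297, 298, 299]
136 [288, 289, 290, 291, 292, 293, 294, 295, 296, 297, 298, 299]
139 [288, 289, 290, 291, 296, 297, 298, 299]
142 [288, 289, 290, 291]
145 [287, 288, 289, 290, 291]
148 [287, 288, 289, 290, 291, 292, 293, 294]
151 [287, 288, 289, 290, 291]
154 [287, 288, 289, 290, 291]
157 [287, 288, 289, 290]
160 [286, 287, 288, 289, 290]
163 [286, 287, 288, 289, 290]
166 [287, 288, 289]
250.0031051747349 184.13576048267984
249.74763722918283 177.03422913849258
249.7893503593384 168.1697669269419
[[-0.757335   -0.65290991 -0.01234287]
 [-0.4472758   0.53239834 -0.71867681]
 [ 0.47580254 -0.53875844 -0.6952347 ]]
```

View pics/w4.png

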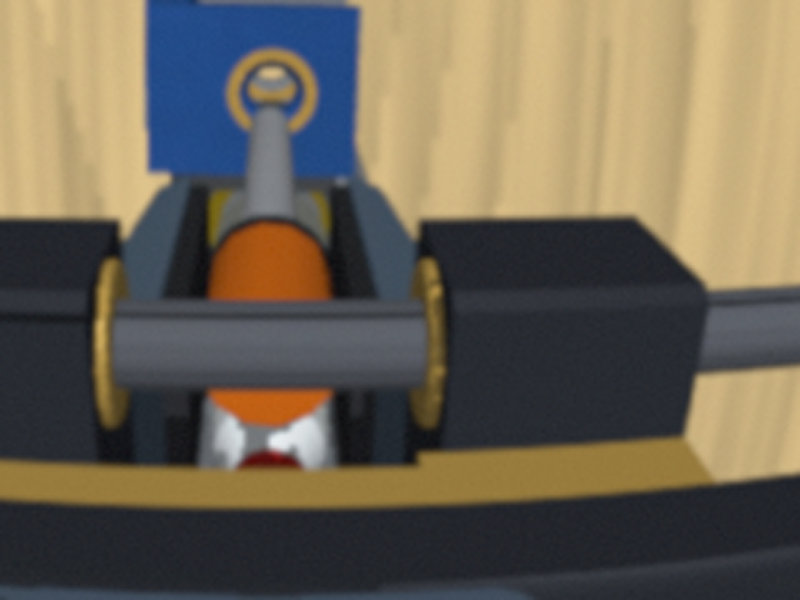

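The wrist view shows the tip at (267,110) and the ring centre at (272,91). Raw columns are 250.1 against 251.6, so the pin needs about 1.6 mm more x. The side columns (288.1 against 287.6 expected) agree. I'll shift +1.7 mm x and −0.5 mm y, lower to just above the mouth and recheck.

Emit:
play_rows([
  [[-0.012, 0.042, 0, 0], [-0.012, 0.042, 0.15, 0], [-0.012, 0.042, 0.35, 0], [-0.012, 0.042, 0.55, 0], [-0.012, 0.042, 0.75, 0], [-0.012, 0.042, 0.88, 0], [-0.012, 0.042, 0.94, 0], [-0.012, 0.042, 0.94, 0], [-0.012, 0.042, 0.94, 0], [-0.012, 0.042, 0.94, 0]],
])

```text
t: 23.68
position: [0.5668, 0.0061, 0.4512]
tool_rot: [[0.0, 1.0, 0.001], [1.0, -0.0, -0.0], [-0.0, 0.001, -1.0]]
force: [-0.3, -0.1, -1.8]
width: 0.0216
gripper_force: 25.0
```

```bash
python3 - <<'E'
from h import *
go((.567,.0068,.1745,0))
w=grab_frame("wrist");s=grab_frame("side")
a=cv2.resize(w["img"][150:210,225:285,::-1],(400,400),interpolation=cv2.INTER_CUBIC)
b=cv2.resize(s["img"][155:215,258:318,::-1],(400,400),interpolation=cv2.INTER_CUBIC)
cv2.imwrite("pics/p2.png",np.hstack([a,b]))
E
```

```text
t 23.68 grasp [0.567  0.0061 0.2792] yaw -0.01 tilt [ 1.e-03 -1.e-04 -1.e+00] F [-0.3 -0.1 -1.8] w 0.0216 g 25.0 q [-1. 16. 86. -0. 78. -1.]
  -> [1.700e-02 2.000e-03 2.616e+00] -0.0
```

View pics/p2.png

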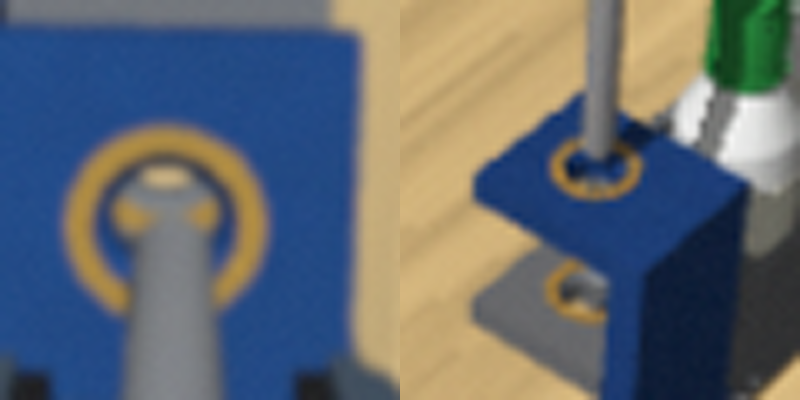

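The pin tip is at wrist crop (172,~225) against ring centre (167,225), and side crop (598,157) against ring (597,168). That is within about 0.6 mm, well inside the chamfer. I'll lower it slowly.

Emit:
play_rows([
  [[0.01, -0.008, 0.05, 0], [0.01, -0.008, 0.12, 0], [0.01, -0.008, 0.19, 0], [0.01, -0.008, 0.26, 0], [0.01, -0.008, 0.33, 0], [0.01, -0.008, 0.4, 0], [0.01, -0.008, 0.45, 0], [0.01, -0.008, 0.5, 0], [0.01, -0.008, 0.5, 0]],
])

```text
t: 24.53
position: [0.5663, 0.0065, 0.4302]
tool_rot: [[0.0, 1.0, -0.001], [1.0, -0.0, -0.0], [-0.0, -0.001, -1.0]]
force: [-0.5, -0.1, -1.7]
width: 0.0214
gripper_force: 25.0
```

```bash
python3 - <<'E'
from h import *
go((.5667,.0065,.1745,0))
E
```

```text
t 24.53 grasp [0.5662 0.0065 0.2582] yaw -0.0 tilt [-9.e-04 -1.e-04 -1.e+00] F [-0.5 -0.1 -1.7] w 0.0214 g 25.0 q [-1. 17. 88. -0. 75. -0.]
  -> [-1.000e-03  1.100e-02  2.093e+00] -0.0
```

Emit:
play_rows([
  [[0, 0, 0.1, 0], [0, 0, 0.2, 0], [0, 0, 0.3, 0], [0, 0, 0.4, 0], [0, 0, 0.5, 0], [0, 0, 0.6, 0], [0, 0, 0.7, 0], [0, 0, 0.8, 0], [0, 0, 0.85, 0], [0, 0, 0.9, 0]],
])

```text
t: 25.37
position: [0.5664, 0.0066, 0.3944]
tool_rot: [[0.0, 1.0, -0.0], [1.0, -0.0, -0.0], [-0.0, -0.0, -1.0]]
force: [-0.1, 0.8, -1.7]
width: 0.0213
gripper_force: 25.0
```

Emit:
play_rows([
  [[0, 0, 0.06, 0], [0, 0, 0.12, 0], [0, 0, 0.18, 0], [0, 0, 0.24, 0], [0, 0, 0.3, 0], [0, 0, 0.36, 0], [0, 0, 0.42, 0], [0, 0, 0.48, 0], [0, 0, 0.48, 0]],
])

```text
t: 26.12
position: [0.5663, 0.0066, 0.3749]
tool_rot: [[0.0, 1.0, -0.001], [1.0, -0.0, -0.0], [-0.0, -0.001, -1.0]]
force: [0.6, 0.2, -1.5]
width: 0.0215
gripper_force: 25.0
```

```bash
python3 - <<'E'
from h import *
go((.5667,.0065,.1745,0))
E
```

```text
t 26.12 grasp [0.5661 0.0065 0.2029] yaw -0.0 tilt [-1.e-03 -1.e-04 -1.e+00] F [ 0.6  0.2 -1.5] w 0.0215 g 25.0 q [-0. 19. 94. -0. 68. -0.]
  -> [-0.001  0.011  0.711] -0.0
```

Emit:
play_rows([
  [[0, 0, 0.08, 0], [0, 0, 0.16, 0], [0, 0, 0.24, 0], [0, 0, 0.32, 0], [0, 0, 0.4, 0], [0, 0, 0.48, 0], [0, 0, 0.56, 0], [0, 0, 0.64, 0], [0, 0, 0.69, 0], [0, 0, 0.7, 0]],
])

```text
t: 26.95
position: [0.5663, 0.0065, 0.347]
tool_rot: [[0.0, 1.0, -0.001], [1.0, -0.0, -0.0], [-0.0, -0.001, -1.0]]
force: [-0.2, 0.1, -1.0]
width: 0.0218
gripper_force: 25.0
```

Emit:
play_rows([
  [[0, 0, 0, 0], [0, 0, 0, 0], [0, 0, 0, 0], [0, 0, 0, 0], [0, 0, 0, 0], [0, 0, 0, 0]],
])

```text
t: 27.45
position: [0.5664, 0.0066, 0.3477]
tool_rot: [[0.0, 1.0, 0.0], [1.0, -0.0, -0.0], [-0.0, 0.0, -1.0]]
force: [0.6, 0.6, -1.4]
width: 0.0215
gripper_force: 25.0
```

```bash
python3 - <<'E'
from h import *
go((.5667,.0065,.1745,0));print(get_state()["wrist_torque"])
w=grab_frame("wrist");s=grab_frame("side")
for X in((.5661,.0065,.03),(.5661,.0065,.15)): print(proj(s,X))
a=cv2.resize(w["img"][130:230,205:305,::-1],(400,400),interpolation=cv2.INTER_CUBIC)
b=cv2.resize(s["img"][120:230,250:360,::-1],(400,400),interpolation=cv2.INTER_CUBIC)
cv2.imwrite("pics/p3.png",np.hstack([a,b]))
E
```

```text
t 27.45 grasp [0.5664 0.0065 0.1757] yaw -0.0 tilt [ 3.e-04 -1.e-04 -1.e+00] F [ 0.6  0.6 -1.4] w 0.0215 g 25.0 q [-0. 20. 96. -0. 64. -0.]
  -> [-0.001  0.008  0.029] -0.0
[-0.0129671  -0.08893204 -0.02619815]
[np.float64(284.6120128832184), np.float64(209.2632894497373)]
[np.float64(286.60123051975216), np.float64(172.92649140554533)]
```

View pics/p3.png

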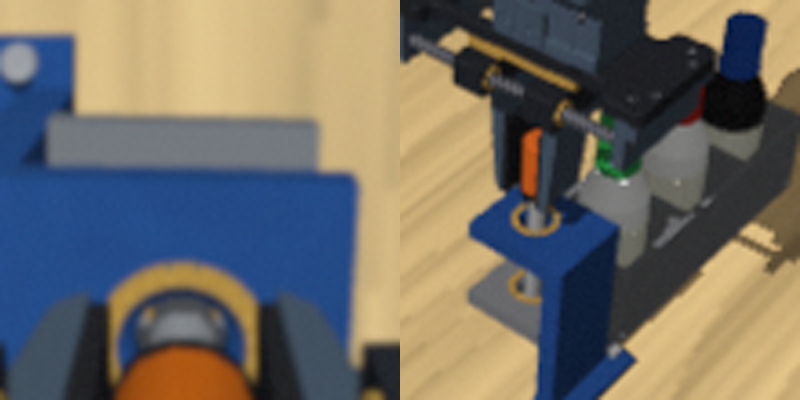

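The side crop shows the shank through the upper ring (533,217) and lower ring (527,286), with the handle above the plate. The wrist view shows the shank centred in the ring. The force of −1.4 N is just the pin's weight, so it hangs free.

```bash
python3 -c "
from h import *
print(close_job())"
```

```text
the job is handed in; nothing more can be done
None
```

I handed the job in at about 27.5 s: both white bottles stand upright and released in the two empty cells, and the arm is still holding the orange-handled pin upright through both bushings, with its tip about 27 mm below the lower one (worked out from the arm's position; the tip isn't visible in the pictures) and its handle about 20 mm clear above the upper one.

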